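# Close the ports after racking

### The arm

A 7-joint arm with a two-finger parallel gripper is mounted at the origin on the work surface. World frame = base frame: x ahead of the robot, y to its left, z up, the work surface at z = 0. Lengths are in mm, angles in rad, forces in N, time in s.
With the tool pointing down it reaches from about 400 to 875 mm from the base axis. Payload 19.3 kg.
Tool frame: the origin (TCP) lies midway between the tips of the shut fingers; the grasp point (between the pads) lies 19 mm behind it; z points along the fingers, y is the direction in which the jaws open and shut (so a half turn about z gives the same grasp; the last joint's range is limited). The gripper opens to 85 mm and grips with 20 to 120 N. Pads are 22 mm wide; open, the fingers measure 114 mm over their backs; the gripper's body (76 mm by 85 mm) begins 54 mm behind the grasp point. The pads swing forward as they close: fully open they stand 13 mm farther back than shut.
Start: joints at [-0.07, 0.521, -0.036, 1.599, 0.021, 1.021, -0.113], TCP at [624.992, -0.025, 231.291] pointing down, gripper open.
Joint ranges: [-2.91, 2.91], [-0.3, 2.13], [-1.5, 1.42], [0.17, 2.43], [-1.26, 4.41], [0.16, 1.93], [-2.52, 2.52]. Speed limits (rad/s): [1.89, 1.89, 2.39, 2.39, 3.01, 3.01, 3.01].

### API

Orientations are given as a rotation vector (axis times angle).
In Python, from bench import arm gives the robot as it stands.
- The arm moves only by the shell command python3 -m handwheel 'ROWS' [FORCE]. ROWS is JSON, a list of rows, each a list of 3 entries, a list of its own where there are three numbers: the shift along the tool's x, y, z in m, then the turn about the tool's z in degrees, then the opening, from 0 (shut) to 1 (fully open). A call has 1 to 20 rows; each row is the pose to reach, as a shift and turn from the pose commanded when the call began, along the tool's axes at that moment; what a row does not reach only later rows make up. A row lasts 1/10 s, in which the tool goes at most 50 mm and 8.59 degrees, less where a joint would pass 70% of its speed; a pose out of reach is approached as far as the arm can. A call with a gripper value outside its range is refused whole. The fingers move at their own pace and stop on an object; FORCE is the grip in N (left out, the last holds). Time passes only in rows, so rows that repeat a pose let the fingers close. It gives the time, the measured TCP pose, the force and the opening at its end, in the units of the state.
- arm.sense(): the state, without advancing time (a new reading comes with each control period).
- arm.camera(name): name is "scene" or "side" or "wrist"; returns (picture, depth): 400x640x3 uint8, red, green, blue; 400x640 float32, mm along the optical axis (not along the pixel's ray), 0 where there is no reading.
- arm.camera_info(name): a dict with "fovy" (degrees; the focal length in pixels is half the picture's height over the tangent of half this angle, whatever the lens; pixels are square), "cx", "cy" (the principal point, pixels), "pose" (4x4, takes a point from camera to world coordinates). Camera axes: x right, y down, z forward; pixel columns grow to the right and rows downward; lengths in mm; the calibration is good to about 2 mm. A picture is of the moment at which its call begins: read the wrist's pose just before it. camera_info takes no time and is no camera call; for the wrist camera it gives the pose at the moment of the call.
- arm.finish_job(): hands the job in, once; it reports no verdict.
The state is a dict: "t": time; "qpos": joint angles; "joint_velocities": joint speeds; "joint_efforts": joint torques, N m; "position": TCP position; "ee_rot": TCP orientation; "force": force on the tool from outside, world axes, zero at the start; "wrist_torque": the same for the moment, N m; "finger_gap": opening from 0.0 (shut) to 1.0 (fully open).
Only numpy, scipy, OpenCV 4.12 (cv2) and the standard library are available. Lean on these libraries where they do the work, as an engineer would, in place of code of your own. Each camera call takes 0.05 s, during which the arm holds its last target.

### The job

The wine has been racked and the open ports on the cellar bench must be closed: put each steel plug fully home in the port of its own colour (red, yellow, blue), and over the green pump port's two dowel pins drop the cover plate whose holes match them, so that it lies flat on the block. The other cover plate must end up lying flat on the bench, and the sample bottle stays standing where it is.

Things in the scene. Friction and masses are not known exactly. Their poses are not given: they have to be found in the camera images.
- plug_red: Loose steel plug with a red flange, upright on the bench, 64 mm tall, 0.11 to 0.2 kg. Origin: centre of its underside, z up its axis. Tapered foot from 0 to 24 mm (28 mm across below, 40 mm above), red flange 60 mm across from 24 to 32 mm, round steel knob 26 mm across from 32 to 64 mm: grip this from above.
- plug_yellow: Loose steel plug with a yellow flange, upright on the bench, 64 mm tall, 0.11 to 0.2 kg. Origin: centre of its underside, z up its axis. Tapered foot from 0 to 24 mm (28 mm across below, 40 mm above), yellow flange 60 mm across from 24 to 32 mm, round steel knob 26 mm across from 32 to 64 mm: grip this from above.
- plug_blue: Loose steel plug with a blue flange, upright on the bench, 64 mm tall, 0.11 to 0.2 kg. Origin: centre of its underside, z up its axis. Tapered foot from 0 to 24 mm (28 mm across below, 40 mm above), blue flange 60 mm across from 24 to 32 mm, round steel knob 26 mm across from 32 to 64 mm: grip this from above.
- port_red: Fixed hose port: red round base (96 mm across, 12 mm high), on it an upright steel tube, 64 mm outside, 47 mm bore, rim at 45 mm; side branch along its +x out to 79 mm, 41 mm high. Origin: centre of the underside, z up. A plug's foot enters the bore with 3.5 mm play all round; flange on the rim, its origin is 21 mm above the port's.
- port_yellow: Fixed hose port: yellow round base (96 mm across, 12 mm high), on it an upright steel tube, 64 mm outside, 47 mm bore, rim at 45 mm; side branch along its +x out to 79 mm, 41 mm high. Origin: centre of the underside, z up. A plug's foot enters the bore with 3.5 mm play all round; flange on the rim, its origin is 21 mm above the port's.
- port_blue: Fixed hose port: blue round base (96 mm across, 12 mm high), on it an upright steel tube, 64 mm outside, 47 mm bore, rim at 45 mm; side branch along its +x out to 79 mm, 41 mm high. Origin: centre of the underside, z up. A plug's foot enters the bore with 3.5 mm play all round; flange on the rim, its origin is 21 mm above the port's.
- pump_port: Fixed pump port: green block 120 (x) by 90 (y) mm, 30 mm high, steel pipe on +x out to 103 mm. On its top two brass dowel pins at x = -35 and +35, y = 0 mm: 8 mm across, 22 mm tall (tops at 52 mm), pointed over the last 6 mm. Origin: centre of the underside, z up. A seated plate lies flat on the top, its origin 30 mm above this one.
- plate_two: Loose aluminium cover plate, flat on the bench, 100 (x) by 70 (y) by 8 mm, 0.22 to 0.4 kg. Black bar handle in the middle, 30 (x) by 16 (y) mm, from 8 to 42 mm high: grip across the 16 mm from above. Origin: centre of the underside, z up. Through holes 13 mm across: two, at x = -35 and +35, y = 0 mm, matching the pump port's pins (2.5 mm play, either way round).
- plate_three: Loose aluminium cover plate, flat on the bench, 100 (x) by 70 (y) by 8 mm, 0.22 to 0.4 kg. Black bar handle in the middle, 30 (x) by 16 (y) mm, from 8 to 42 mm high: grip across the 16 mm from above. Origin: centre of the underside, z up. Through holes 13 mm across: three, at (-35, -20), (35, -20), (0, 22) mm, not matching the pins.
- sample_bottle: Bystander: green glass sample bottle with a cork-coloured cap, standing upright, 54 mm across, 150 mm tall. Origin: centre of its underside. Leave it standing where it is.
Not all that is in view belongs to the job. Leave any brown or orange look-alike of the port_red alone. What is shaped like the plug_yellow but turquoise is not meant.

How it is judged:
By the outcome, as a careful person would: the job done as asked, in the order asked, and still so for the second after the job is handed in, with the robot touching nothing.
It also fails if it takes over 112 s, if anything falls off the work surface, if the arm or the gripper's body presses on something with over 40 N, if the wrist force passes 120 N, or if a joint passes its speed limit or range.

## Working session

There is one attempt and no reset: what is moved stays moved. The work goes in short steps, Python scripts to look and compute and a shell command to move; the robot and the scene stay as the last step left them, time stands still between calls to the robot, and variables do not carry over. Pictures are saved under pics/ and viewed, and the job is handed in when it is done.

```bash
ls; mkdir -p pics; python3 - <<'E'
from bench import arm
import cv2,numpy as np
s=arm.sense();print(s)
for n in ["scene","side","wrist"]:
    i=arm.camera_info(n);print(n,i)
    p,d=arm.camera(n);cv2.imwrite(f"pics/{n}0.png",p[:,:,::-1]);np.save(f"{n}0.npy",d);
    print(d.min(),d.max())
E
```

```text
pics
{'t': 0.0, 'qpos': array([-0.07018486,  0.52204377, -0.03633048,  1.60000951,  0.02119039,
        1.02114928, -0.11281103]), 'joint_velocities': array([ 4.98334462e-04,  2.68113400e-04, -1.32938007e-03,  4.34967841e-05,
       -2.97567182e-03,  9.81359031e-04, -2.01625160e-05]), 'joint_efforts': array([-4.24098413e-03, -9.27110124e+01,  1.97758444e+00, -3.69928443e+01,
        1.76317629e-02,  8.19846697e-03, -6.58496788e-05]), 'position': array([ 6.24639312e+02, -4.44342060e-02,  2.30706636e+02]), 'ee_rot': array([-2.22091271e+00, -2.22082727e+00,  1.44658145e-03]), 'force': array([0.52628476, 0.32575717, 0.19563291]), 'wrist_torque': array([-0.00958088,  0.00531515,  0.01884455]), 'finger_gap': 0.9990482334692351}
scene {'fovy': 44.443638774963766, 'cx': 319.9162119807017, 'cy': 202.2374976379966, 'pose': array([[-5.73788434e-01,  5.56270435e-01, -6.01107342e-01,
         1.40644530e+03],
       [ 8.19003481e-01,  3.90043748e-01, -4.20831525e-01,
         5.61984999e+02],
       [ 3.62025170e-04, -7.33777267e-01, -6.79390014e-01,
         9.68960756e+02],
       [ 0.00000000e
[... 278 characters left out ...]
e-01, -5.39501199e-01,  7.56026407e-01,
        -9.55452462e+02],
       [-1.31528653e-02, -8.10866649e-01, -5.85083139e-01,
         7.40883179e+02],
       [ 0.00000000e+00,  0.00000000e+00,  0.00000000e+00,
         1.00000000e+00]])}
0.0 3999.4075
wrist {'fovy': 62.59946580463204, 'cx': 322.15982135137165, 'cy': 204.6734666193035, 'pose': array([[ 9.99999119e-01, -7.52242107e-04, -1.09394469e-03,
         6.23734983e+02],
       [-1.04885079e-03, -9.52801717e-01, -3.03591483e-01,
         7.86603957e+01],
       [-8.13938079e-04,  3.03592363e-01, -9.52801666e-01,
         3.72308080e+02],
       [ 0.00000000e+00,  0.00000000e+00,  0.00000000e+00,
         1.00000000e+00]])}
0.0 1455.1375
```

View pics/scene0.png

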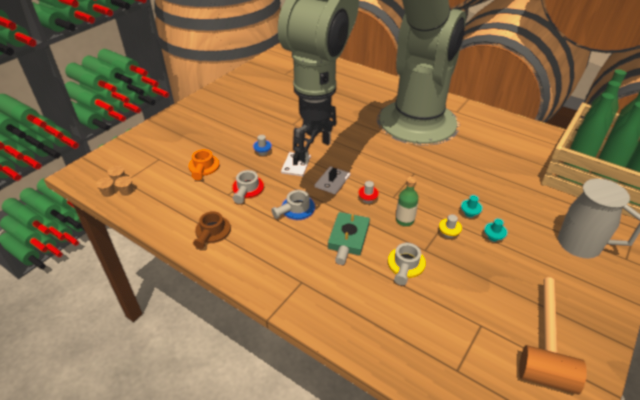

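View pics/side0.png

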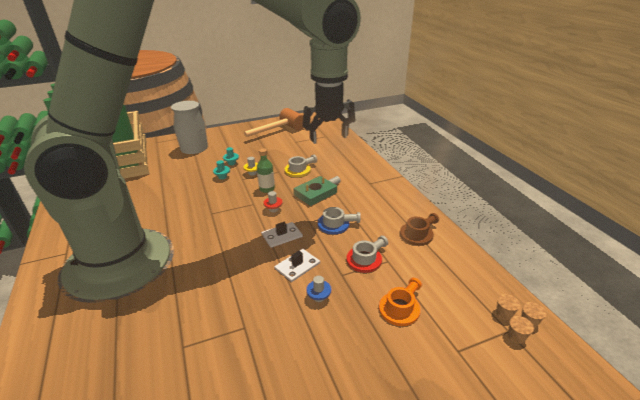

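View pics/wrist0.png

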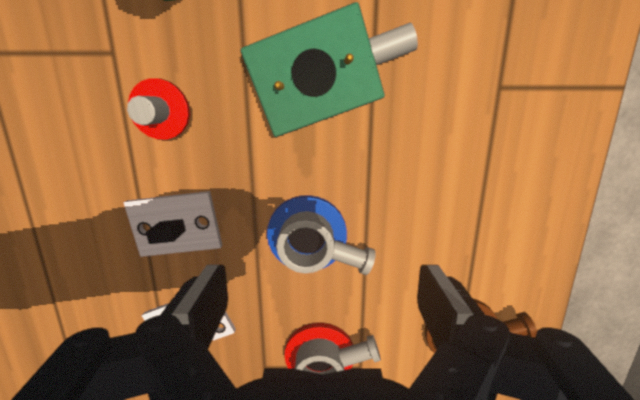

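The scene view shows the ports: red (248,186), blue (297,206), yellow (407,262), and the green pump block (348,233). It also shows the plugs: red (368,193), blue (262,147), yellow (450,228). The grey plate in the wrist view (172,228) has two holes on its centre line. The white plate is mostly hidden by a finger. I'll measure everything next.

```bash
cat > h.py <<'E'
import cv2,numpy as np
from bench import arm
def cap(name,tag=None):
    s=arm.sense();i=arm.camera_info(name);p,d=arm.camera(name)
    if tag: cv2.imwrite(f"pics/{tag}.png",p[:,:,::-1])
    return p,d,i,s
def ray(i,uv,z):
    uv=np.atleast_2d(np.asarray(uv,float));f=200/np.tan(np.radians(i["fovy"]/2));T=i["pose"]
    d=np.c_[(uv[:,0]-i["cx"])/f,(uv[:,1]-i["cy"])/f,np.ones(len(uv))]@T[:3,:3].T
    o=T[:3,3];return (o+d*((z-o[2])/d[:,2])[:,None])[:,:2]
def proj(i,P):
    f=200/np.tan(np.radians(i["fovy"]/2));T=i["pose"]
    c=(np.atleast_2d(P)-T[:3,3])@T[:3,:3];return np.c_[c[:,0]/c[:,2]*f+i["cx"],c[:,1]/c[:,2]*f+i["cy"]]
H={"red":[(0,4),(177,180)],"yellow":[(25,32)],"blue":[(104,125)],"green":[(68,85)],"turq":[(86,96)]}
def mask(p,col,smin=140,vmin=50):
    h=cv2.cvtColor(p,cv2.COLOR_RGB2HSV);m=np.zeros(h.shape[:2],np.uint8)
    for a,b in H[col]: m|=cv2.inRange(h,(a,smin,vmin),(b,255,255))
    return m
def blobs(m,amin=25):
    n,l,st,c=cv2.connectedComponentsWithStats(m)
    return [(k,l==k,st[k],c[k]) for k in range(1,n) if st[k][4]>=amin]
def dpts(i,d,m):
    v,u=np.nonzero(m&(d>0));z=d[v,u];f=200/np.tan(np.radians(i["fovy"]/2));T=i["pose"]
    return np.c_[(u-i["cx"])/f*z,(v-i["cy"])/f*z,z]@T[:3,:3].T+T[:3,3]
E
python3 - <<'E'
from h import *
for n in ["scene","side","wrist"]:
    p=cv2.imread(f"pics/{n}0.png")[:,:,::-1].copy();d=np.load(f"{n}0.npy");i=arm.camera_info(n)
    for c in H:
        for k,m,st,ce in blobs(mask(p,c)):
            P=dpts(i,d,m)
            if len(P)<10: continue
            if not(250<np.median(P[:,0])<1000 and abs(np.median(P[:,1]))<600 and np.median(P[:,2])<170): continue
            uv=np.argwhere(m)[:,::-1]
            zt=np.percentile(P[:,2],80); (x,y),r=cv2.minEnclosingCircle(ray(i,uv,32 if zt>22 else 12).astype(np.float32))
            print(n,c,ce.round(),st[4],"z",np.percentile(P[:,2],[5,50,95]).round(),"med",np.median(P,0).round(),"circ",round(x),round(y),round(2*r))
E
```

```text
scene red [255. 190.] 136 z [ 7. 10. 14.] med [ 627. -220.   10.] circ 624 -236 92
scene red [235. 187.] 43 z [ 9. 11. 24.] med [ 652. -273.   11.] circ 647 -275 50
scene red [368. 194.] 155 z [26. 31. 35.] med [472.  78.  31.] circ 467 73 60
scene yellow [450. 228.] 159 z [28. 31. 35.] med [463. 327.  31.] circ 455 321 58
scene yellow [393. 261.] 111 z [ 8. 11. 14.] med [638. 245.  11.] circ 628 251 70
scene yellow [418. 267.] 139 z [ 9. 11. 15.] med [618. 308.  11.] circ 612 300 79
scene blue [262. 147.] 94 z [28. 30. 34.] med [ 472. -318.   30.] circ 466 -323 56
scene blue [301. 213.] 170 z [ 7. 10. 14.] med [630. -46.  10.] circ 612 -70 90
scene green [469. 200.] 28 z [29. 60. 66.] med [346. 329.  60.] circ 335 325 68
scene green [495. 222.] 27 z [30. 62. 65.] med [392. 417.  62.] circ 377 413 52
scene green [493. 236.] 28 z [ 9. 29. 34.] med [416. 429.  29.] circ 412 427 55
scene turq [471. 207.] 222 z [28. 33. 63.] med [358. 340.  33.] circ 346 337 82
scene turq [495. 230.] 257 z [29. 34. 63.] med [409. 427.  34.] circ 397 424 78
side red [273. 203.] 80 z [29. 32. 35.] med [458.  58.  32.] circ 458 65 56
side red [364. 263.] 302 z [ 6. 12. 14.] med [ 601. -281.   12.] circ 615 -261 99
side blue [335. 227.] 79 z [ 9. 12. 15.] med [ 603. -111.   12.] circ 600 -89 87
side blue [319. 291.] 148 z [30. 32. 34.] med [ 458. -343.   32.] circ 458 -332 55
side green [231. 157.] 49 z [29. 32. 35.] med [397. 411.  32.] circ 393 419 56
side green [222. 170.] 58 z [30. 32. 34.] med [350. 326.  32.] circ 344 333 57
wrist red [164. 108.] 1883 z [30. 31. 32.] med [468.  73.  31.] circ 461 70 60
wrist red [313. 340.] 1147 z [ 7. 11. 12.] med [ 610. -221.   11.] circ 616 -245 97
wrist red [348. 368.] 34 z [ 10.  11. 303.] med [ 656. -268.   11.] circ 656 -250 11
wrist blue [330. 217.] 649 z [10. 11. 12.] med [635. -50.  11.] circ 627 -56 71
wrist blue [280. 222.] 525 z [10. 11. 12.] med [570. -56.  11.] circ 581 -65 76
```

```bash
python3 - <<'E'
import cv2
a=cv2.imread("pics/scene0.png")[120:290,180:520];cv2.imwrite("pics/sz.png",cv2.resize(a,(800,400),interpolation=cv2.INTER_CUBIC))
a=cv2.imread("pics/side0.png")[140:330,200:460];cv2.imwrite("pics/siz.png",cv2.resize(a,(800,585),interpolation=cv2.INTER_CUBIC))
E
```

```text
(no output)
```

View pics/siz.png

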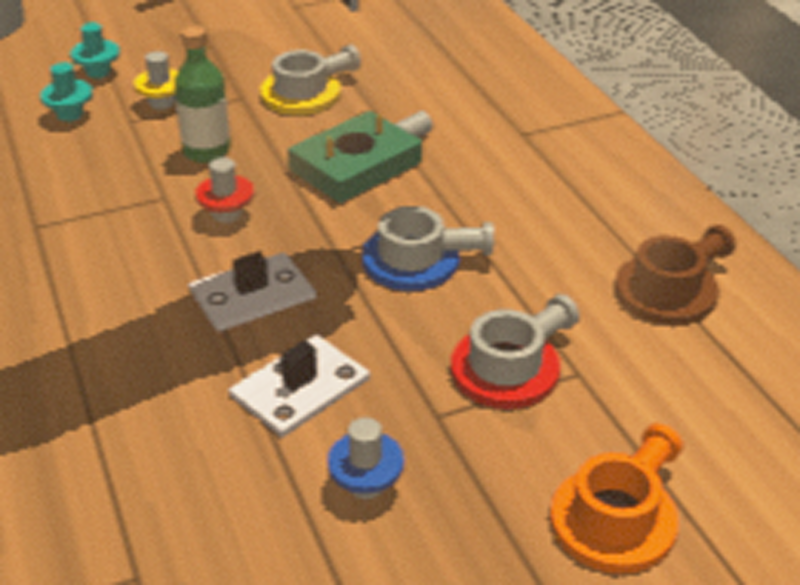

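View pics/sz.png

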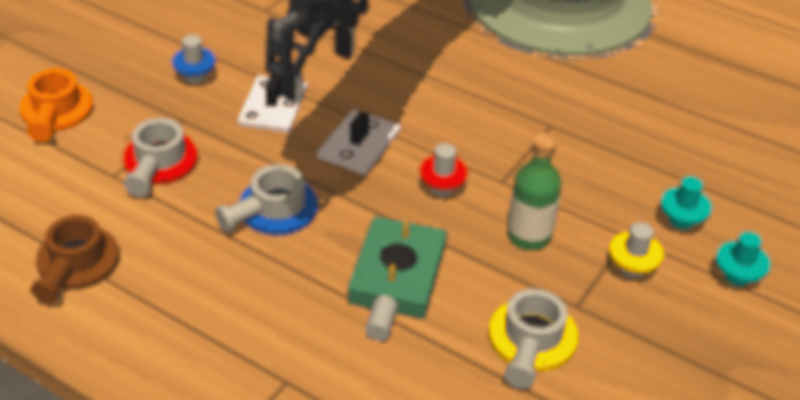

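The side zoom shows three holes in the white plate, so plate_three is white and lies flat. The grey plate has two holes, so it is plate_two. I'll move over the red plug for a closer wrist measurement and locate the bottle from depth.

```bash
python3 -m handwheel '[[[0.069,-0.163,0],0,1],[[0.069,-0.163,0],0,1],[[0.069,-0.163,0],0,1],[[0.069,-0.163,0],0,1],[[0.069,-0.163,0],0,1],[[0.069,-0.163,0],0,1],[[0.069,-0.163,0],0,1]]' 40
python3 - <<'E'
from h import *
p,d,i,s=cap("wrist","w1");np.save("w1.npy",d);print(s["position"],s["ee_rot"])
for c in ["red","blue","yellow","green"]:
    for k,m,st,ce in blobs(mask(p,c),200):
        P=dpts(i,d,m);zt=np.percentile(P[:,2],80);z=32 if zt>22 else 12
        q=ray(i,np.argwhere(m)[:,::-1],z).astype(np.float32);(x,y),r=cv2.minEnclosingCircle(q)
        print(c,ce.round(),st[4],np.percentile(P[:,2],[5,50,95]).round(),"circ",round(x,1),round(y,1),round(2*r,1))
# bottle
P=dpts(i,d,d>0);
for n in ["scene","side"]:
    pp=cv2.imread(f"pics/{n}0.png")[:,:,::-1].copy();dd=np.load(f"{n}0.npy");ii=arm.camera_info(n)
    P=dpts(ii,dd,dd>0);b=P[(P[:,2]>60)&(P[:,2]<160)&(P[:,0]>380)&(P[:,0]<600)&(P[:,1]>100)&(P[:,1]<280)];print(n,len(b),b.min(0).round(),b.max(0).round())
E
```

```text
t: 0.85
position: [462.8, 68.6, 231.3]
ee_rot: [2.222, 2.22, 0.0]
force: [-0.5, -1.1, -0.5]
finger_gap: 0.999
[462.76130174  68.62210588 231.26292835] [2.22213918e+00 2.22043064e+00 2.81288204e-04]
red [319. 173.] 1683 [30. 31. 32.] circ 458.2 70.6 58.6
red [411. 378.] 226 [  3.  10. 314.] circ 589.9 -218.5 44.3
blue [432. 271.] 1241 [10. 11. 12.] circ 602.7 -72.5 93.4
yellow [474.   5.] 662 [ 9. 11. 12.] circ 608.8 238.5 61.5
scene 514 [460. 172.  60.] [506. 225. 153.]
side 348 [443. 166.  60.] [497. 211. 152.]
```

View pics/w1.png

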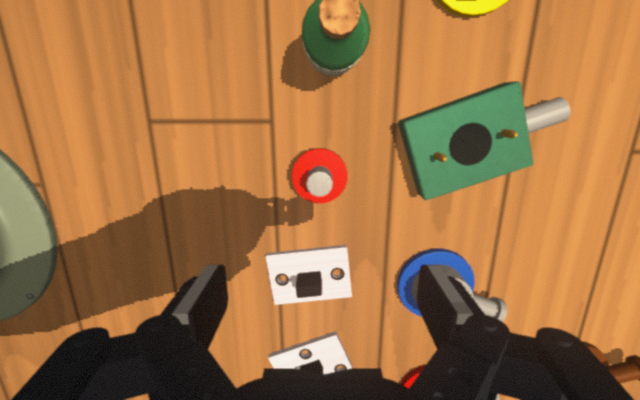

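The picture shows the red plug's knob top at (320,183), the bottle well clear at the top, and both plates flat. Next I'll refine the knob centre from its top face.

```bash
cat >> h.py <<'E'
def knob(p,d,i,near,ztop=64,R=30):
    """steel knob top: depth pixels at top height near a point; hull moments centre -> plane ztop"""
    v,u=np.nonzero(d>0);m=d>0;Pm=np.zeros(d.shape+(3,));Pm[m]=dpts(i,d,m)
    k=m&(abs(Pm[...,2]-ztop)<5)&(np.hypot(Pm[...,0]-near[0],Pm[...,1]-near[1])<R)
    c,_=cv2.findContours(k.astype(np.uint8),cv2.RETR_EXTERNAL,cv2.CHAIN_APPROX_NONE)
    c=max(c,key=cv2.contourArea);h=cv2.convexHull(c)
    q=ray(i,h[:,0],ztop).astype(np.float32);(x,y),r=cv2.minEnclosingCircle(q);mm=cv2.moments(h)
    return ray(i,[mm["m10"]/mm["m00"],mm["m01"]/mm["m00"]],ztop)[0].round(1),(round(x,1),round(y,1),round(2*r,1)),np.median(Pm[k],0).round(1)
def rim(p,d,i,near,z=45,R=45):
    """port tube rim: depth pixels at rim height near the point; outer contour (64 mm) and hole (47 mm)"""
    m=d>0;Pm=np.zeros(d.shape+(3,));Pm[m]=dpts(i,d,m)
    k=(m&(abs(Pm[...,2]-z)<2.5)&(np.hypot(Pm[...,0]-near[0],Pm[...,1]-near[1])<R)).astype(np.uint8)
    q=Pm[k>0][:,:2]; 
    # algebraic circle centre from all rim points: outer hull
    (x,y),r=cv2.minEnclosingCircle(ray(i,np.argwhere(k)[:,::-1],z).astype(np.float32))
    c,hh=cv2.findContours(k,cv2.RETR_CCOMP,cv2.CHAIN_APPROX_NONE);out=[]
    for a,b in zip(c,hh[0]):
        if b[3]>=0 and cv2.contourArea(a)>100:
            e=cv2.fitEllipse(a);(hx,hy),hr=cv2.minEnclosingCircle(ray(i,a[:,0],z).astype(np.float32));out.append((ray(i,e[0],z)[0].round(1),round(hx,1),round(hy,1),round(2*hr,1)))
    return (round(x,1),round(y,1),round(2*r,1)),"hole",out,q.shape
E
python3 - <<'E'
from h import *
p=cv2.imread("pics/w1.png")[:,:,::-1].copy();d=np.load("w1.npy");i=arm.camera_info("wrist")
print(knob(p,d,i,(459,70)))
p=cv2.imread("pics/wrist0.png")[:,:,::-1].copy();d=np.load("wrist0.npy");
i["pose"]=np.array([[ 9.99999119e-01, -7.52242107e-04, -1.09394469e-03,6.23734983e+02],[-1.04885079e-03, -9.52801717e-01, -3.03591483e-01,7.86603957e+01],[-8.13938079e-04,  3.03592363e-01, -9.52801666e-01,3.72308080e+02],[0,0,0,1]])
print(knob(p,d,i,(459,70)));print(rim(p,d,i,(602,-72)))
for n in ["scene","side"]:
    p=cv2.imread(f"pics/{n}0.png")[:,:,::-1].copy();d=np.load(f"{n}0.npy");i=arm.camera_info(n)
    print(n,[knob(p,d,i,x) for x in [(460,70),(458,322),(460,-328)]])
    for x in [(618,-248),(602,-72),(625,275)]:print(rim(p,d,i,x))
E
```

```text
(array([459. ,  70.9]), (458.9, 70.8, 25.8), array([458.6,  70.5,  62.7]))
(array([461. ,  70.2]), (461.1, 70.5, 26.7), array([460.3,  70.1,  62.7]))
((605.2, -73.6, 63.3), 'hole', [(array([605. , -73.4]), 605.1, -74.3, 50.4)], (1011, 2))
scene [(array([465.6,  70.4]), (465.4, 70.1, 28.4), array([464.5,  69.7,  62.6])), (array([457.6, 320.7]), (456.9, 321.2, 28.3), array([456.6, 320.4,  62.6])), (array([ 465.7, -327.2]), (466.2, -326.5, 30.4), array([ 462.8, -329.8,   61.8]))]
((624.9, -251.1, 64.2), 'hole', [], (82, 2))
((610.1, -74.3, 64.5), 'hole', [], (101, 2))
((614.6, 274.6, 65.5), 'hole', [(array([613.2, 274.3]), 613.4, 273.2, 62.4)], (156, 2))
side [(array([456.5,  63.7]), (458.4, 63.8, 32.3), array([456.5,  65.1,  63.3])), (array([448.7, 313.4]), (449.8, 313.0, 31.1), array([450. , 314.9,  63. ])), (array([ 456.6, -333.8]), (456.8, -333.5, 28.2), array([ 456.6, -332.6,   63.6]))]
((617.5, -255.0, 63.9), 'hole', [(array([ 617. , -255.4]), 619.9, -255.9, 56.4)], (140, 2))
((602.4, -80.4, 67.3), 'hole', [(array([602. , -78.6]), 602.3, -76.7, 56.3)], (105, 2))
((606.4, 268.5, 69.3), 'hole', [], (46, 2))
```

```bash
python3 -m handwheel '[[[0.002,-0.003,0.05],0,0.7],[[0.002,-0.003,0.1],0,0.7],[[0.002,-0.003,0.15],0,0.7],[[0.002,-0.003,0.18],0,0.7],[[0.002,-0.003,0.194],0,0.7],[[0.002,-0.003,0.194],0,0.7],[[0.002,-0.003,0.194],0,0],[[0.002,-0.003,0.194],0,0],[[0.002,-0.003,0.194],0,0],[[0.002,-0.003,0.194],0,0],[[0.002,-0.003,0.194],0,0],[[0.002,-0.003,0.194],0,0],[[0.002,-0.003,0.194],0,0]]' 60
```

```text
t: 2.2
position: [459.8, 71.0, 38.5]
ee_rot: [2.221, 2.22, 0.003]
force: [-0.3, -0.8, 6.3]
finger_gap: 0.28
```

```bash
python3 -m handwheel '[[[0,0,-0.05],0,0],[[0,0,-0.1],0,0],[[-0.386,0.157,-0.193],0,0],[[-0.386,0.157,-0.193],0,0],[[-0.386,0.157,-0.193],0,0],[[-0.386,0.157,-0.193],0,0],[[-0.386,0.157,-0.193],0,0],[[-0.386,0.157,-0.193],0,0],[[-0.386,0.157,-0.193],0,0],[[-0.386,0.157,-0.193],0,0],[[-0.386,0.157,-0.193],0,0],[[-0.386,0.157,-0.193],0,0],[[-0.386,0.157,-0.193],0,0],[[-0.386,0.157,-0.193],0,0],[[-0.386,0.157,-0.193],0,0]]'
python3 - <<'E'
from h import *
p,d,i,s=cap("wrist","w2");np.save("w2.npy",d);print(s["position"],s["ee_rot"],s["force"])
for x in [(618,-248),(602,-72)]:
    print(rim(p,d,i,x))
print(knob(p,d,i,(459,-328)))
E
```

```text
t: 3.7
position: [616.0, -313.9, 230.6]
ee_rot: [-2.22, -2.223, -0.001]
force: [-1.0, 1.2, -1.2]
finger_gap: 0.286
[ 615.96957292 -313.88452586  230.64390106] [-2.22003571e+00 -2.22266974e+00 -5.31348412e-04] [-0.9694439   1.19620479 -1.17431472]
((619.6, -252.1, 62.9), 'hole', [(array([ 619.4, -251.6]), 619.2, -252.0, 49.8)], (1448, 2))Traceback (most recent call last):
  File "<stdin>", line 4, in <module>
  File "h.py", line 41, in rim
    for a,b in zip(c,hh[0]):
                     ~~^^^
TypeError: 'NoneType' object is not subscriptable
```

View pics/w2.png

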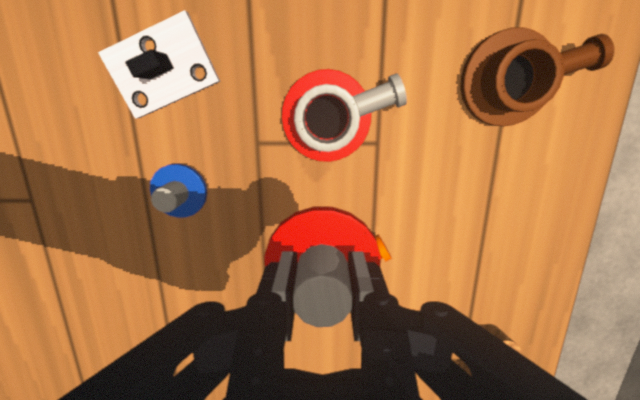

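Red port rim is at (327,117); its 63 mm outer diameter and height match. The plug is held upright. I'll check where it sits relative to the TCP.

```bash
cat >> h.py <<'E'
def held(p,d,i,s,col,off=38.5):
    """held plug's flange centre: flange-coloured pixels nearest the tool, far arc fitted as circle R=30 on its plane"""
    from scipy.optimize import least_squares
    t=s["position"];zf=t[2]-off+32
    m=mask(p,col);m[:150]=0;ok=max(blobs(m,50),key=lambda b:b[2][4])[1]
    c,_=cv2.findContours(ok.astype(np.uint8),cv2.RETR_EXTERNAL,cv2.CHAIN_APPROX_NONE);c=max(c,key=cv2.contourArea)[:,0]
    q=ray(i,c,zf); rel=q-t[:2]
    # tool x = far side direction away from gripper
    far=rel[:,1]>10
    r=least_squares(lambda a:np.hypot(*(rel[far]-a).T)-30,[0,0],loss="soft_l1");return "held offset",r.x.round(1),"rms",np.sqrt(np.mean(r.fun**2)).round(2),far.sum()
E
python3 - <<'E'
from h import *
p=cv2.imread("pics/w2.png")[:,:,::-1].copy();d=np.load("w2.npy");i=arm.camera_info("wrist");s=arm.sense()
print(held(p,d,i,s,"red")); print(knob(p,d,i,s["position"][:2],ztop=s["position"][2]-38.5+64))
print(knob(p,d,i,(459,-328)))
E
```

```text
('held offset', array([-1.2, -0.9]), 'rms', np.float64(7.17), np.int64(155))
(array([ 614.9, -310.8]), (614.8, -309.2, 53.4), array([ 615.2, -310.3,  254.9]))
(array([ 461. , -327.7]), (461.2, -328.1, 27.2), array([ 460.2, -328.2,   62.7]))
```

```bash
python3 -m handwheel '[[[0.062,0.004,0],0,0],[[0.062,0.004,0.05],0,0],[[0.062,0.004,0.1],0,0],[[0.062,0.004,0.12],0,0],[[0.062,0.004,0.135],0,0],[[0.062,0.004,0.145],0,0],[[0.062,0.004,0.155],0,0],[[0.062,0.004,0.162],0,0],[[0.062,0.004,0.168],0,0],[[0.062,0.004,0.17],0,0],[[0.062,0.004,0.17],0,0]]'
```

```text
t: 4.85
position: [620.1, -253.1, 60.4]
ee_rot: [2.221, 2.221, 0.0]
force: [0.4, 0.8, -0.9]
finger_gap: 0.286
```

```bash
python3 -m handwheel '[[[0,0,0.001],0,0.75],[[0,0,0.001],0,0.75],[[0,0,0.001],0,0.75],[[0,0,-0.05],0,0.75],[[0,0,-0.1],0,0.75],[[0,0,-0.17],0,0.75],[[0,0,-0.17],0,0.75]]'
python3 - <<'E'
from h import *
p,d,i,s=cap("wrist","w3");np.save("w3.npy",d);print(s["position"])
print(knob(p,d,i,(619.5,-252),ztop=85))
m=d>0;P=dpts(i,d,mask(p,"red")>0);q=P[(np.hypot(P[:,0]-619.5,P[:,1]+252)<45)];print(np.percentile(q[:,2],[5,25,50,75,95]))
E
```

```text
t: 5.55
position: [621.3, -253.6, 235.7]
ee_rot: [2.218, 2.217, 0.004]
force: [0.7, -0.4, 0.8]
finger_gap: 0.748
[ 621.3131998  -253.62880683  235.73809951]
(array([ 619.4, -253. ]), (619.2, -253.2, 26.0), array([ 619.1, -253.4,   83.8]))
[ 9.99040909 11.06281612 50.77096826 51.94578242 52.92775248]
```

View pics/w3.png

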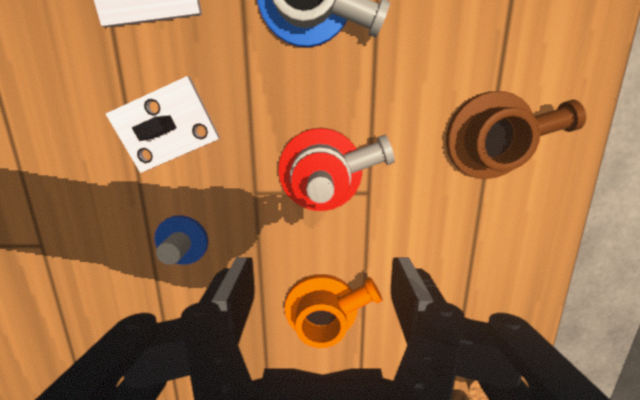

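The red plug's flange is at 52–53 mm and its knob top at about 84 mm, so it is fully home. Next is the yellow plug.

```bash
python3 -m handwheel '[[[0.571,-0.166,0],0,0.75],[[0.571,-0.166,0],0,0.75],[[0.571,-0.166,0],0,0.75],[[0.571,-0.166,0],0,0.75],[[0.571,-0.166,0],0,0.75],[[0.571,-0.166,0],0,0.75],[[0.571,-0.166,0],0,0.75],[[0.571,-0.166,0],0,0.75],[[0.571,-0.166,0],0,0.75],[[0.571,-0.166,0],0,0.75],[[0.571,-0.166,0],0,0.75],[[0.571,-0.166,0],0,0.75],[[0.571,-0.166,0],0,0.75],[[0.571,-0.166,0],0,0.75],[[0.571,-0.166,0],0,0.75],[[0.571,-0.166,0],0,0.75],[[0.571,-0.166,0],0,0.75],[[0.571,-0.166,0],0,0.75]]'
python3 - <<'E'
from h import *
p,d,i,s=cap("wrist","w4");np.save("w4.npy",d);print(s["position"])
print(knob(p,d,i,(455,318)));
try: print(rim(p,d,i,(613,275)))
except Exception as e: print(e)
E
```

```text
t: 7.4
position: [454.3, 317.4, 230.4]
ee_rot: [2.222, 2.22, 0.0]
force: [-0.6, 0.4, -0.3]
finger_gap: 0.75
[454.31355553 317.4454271  230.37524735]
(array([451.6, 322. ]), (451.6, 321.8, 25.6), array([451.6, 321.7,  62.7]))
((608.4, 275.4, 63.4), 'hole', [(array([608.5, 276. ]), 608.9, 275.3, 50.3)], (1128, 2))
```

View pics/w4.png

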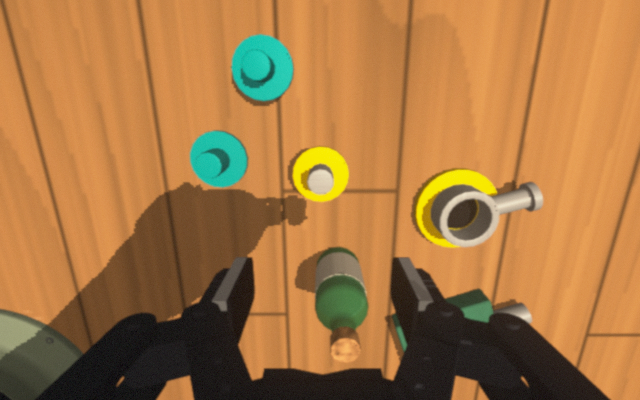

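Yellow knob top is at (320,180), giving (451.6, 322); the turquoise plug's nearest edge is clear of the fingers.

```bash
python3 -m handwheel '[[[0.004,-0.003,0.05],0,0.65],[[0.004,-0.003,0.1],0,0.65],[[0.004,-0.003,0.15],0,0.65],[[0.004,-0.003,0.18],0,0.65],[[0.004,-0.003,0.192],0,0.65],[[0.004,-0.003,0.192],0,0.65],[[0.004,-0.003,0.192],0,0],[[0.004,-0.003,0.192],0,0],[[0.004,-0.003,0.192],0,0],[[0.004,-0.003,0.192],0,0],[[0.004,-0.003,0.192],0,0],[[0.004,-0.003,0.192],0,0]]' 60
```

```text
t: 8.65
position: [452.0, 322.7, 40.2]
ee_rot: [2.221, 2.221, 0.005]
force: [0.5, -0.7, 9.9]
finger_gap: 0.28
```

```bash
python3 -m handwheel '[[[0,0,-0.05],0,0],[[0,0,-0.1],0,0],[[-0.107,0.156,-0.19],0,0],[[-0.107,0.156,-0.19],0,0],[[-0.107,0.156,-0.19],0,0],[[-0.107,0.156,-0.19],0,0],[[-0.107,0.156,-0.19],0,0],[[-0.107,0.156,-0.19],0,0],[[-0.107,0.156,-0.19],0,0]]'
python3 - <<'E'
from h import *
p,d,i,s=cap("wrist","w5");np.save("w5.npy",d);print(s["position"],s["force"])
print(rim(p,d,i,(608.5,275.5)))
print(held(p,d,i,s,"yellow",40)); print(knob(p,d,i,s["position"][:2],ztop=s["position"][2]-40+64))
E
```

```text
t: 9.55
position: [606.1, 215.7, 228.5]
ee_rot: [-2.22, -2.222, -0.0]
force: [0.3, 0.7, -1.8]
finger_gap: 0.279
[606.08810455 215.66973637 228.488583  ] [ 0.31113837  0.66106271 -1.84826293]
((609.7, 275.0, 63.0), 'hole', [(array([609.8, 275.4]), 610.0, 275.1, 49.9)], (1448, 2))
('held offset', array([-0.8, -2.8]), 'rms', np.float64(7.25), np.int64(178))
(array([605.1, 218.3]), (605.1, 221.2, 52.6), array([604.9, 219. , 251.1]))
```

View pics/w5.png

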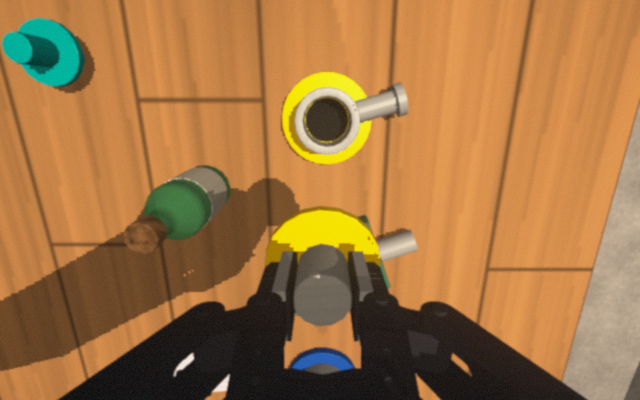

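The yellow port rim (327,118) is at (609.8, 275.2), and the plug is held centred. Inserting it now.

```bash
python3 -m handwheel '[[[0.06,0.004,0],0,0],[[0.06,0.004,0.05],0,0],[[0.06,0.004,0.1],0,0],[[0.06,0.004,0.12],0,0],[[0.06,0.004,0.135],0,0],[[0.06,0.004,0.145],0,0],[[0.06,0.004,0.155],0,0],[[0.06,0.004,0.162],0,0],[[0.06,0.004,0.166],0,0],[[0.06,0.004,0.167],0,0],[[0.06,0.004,0.167],0,0]]'
```

```text
t: 10.7
position: [611.2, 275.1, 61.7]
ee_rot: [2.221, 2.221, 0.001]
force: [0.4, -0.3, -2.2]
finger_gap: 0.286
```

Now I'll release it, rise and check, then travel to the blue plug.

```bash
python3 -m handwheel '[[[0,0,0.001],0,0.75],[[0,0,0.001],0,0.75],[[0,0,0.001],0,0.75],[[0,0,-0.05],0,0.75],[[0,0,-0.1],0,0.75],[[0,0,-0.17],0,0.75],[[0,0,-0.17],0,0.75]]'
python3 - <<'E'
from h import *
p,d,i,s=cap("wrist","w6");np.save("w6.npy",d);print(s["position"])
print(knob(p,d,i,(610,275),ztop=85))
P=dpts(i,d,mask(p,"yellow")>0);q=P[(np.hypot(P[:,0]-610,P[:,1]-275)<45)];print(np.percentile(q[:,2],[5,25,50,75,95]))
E
python3 -m handwheel '[[[-0.1,-0.03,0],0,0.75],[[-0.605,-0.152,0],0,0.75],[[-0.605,-0.152,0],0,0.75],[[-0.605,-0.152,0],0,0.75],[[-0.605,-0.152,0],0,0.75],[[-0.605,-0.152,0],0,0.75],[[-0.605,-0.152,0],0,0.75],[[-0.605,-0.152,0],0,0.75],[[-0.605,-0.152,0],0,0.75],[[-0.605,-0.152,0],0,0.75],[[-0.605,-0.152,0],0,0.75],[[-0.605,-0.152,0],0,0.75],[[-0.605,-0.152,0],0,0.75],[[-0.605,-0.152,0],0,0.75],[[-0.605,-0.152,0],0,0.75],[[-0.605,-0.152,0],0,0.75],[[-0.605,-0.152,0],0,0.75],[[-0.605,-0.152,0],0,0.75],[[-0.605,-0.152,0],0,0.75]]'
python3 - <<'E'
from h import *
p,d,i,s=cap("wrist","w7");np.save("w7.npy",d);print(s["position"])
print(knob(p,d,i,(460,-328)))
E
```

```text
t: 11.4
position: [612.3, 275.6, 236.7]
ee_rot: [2.22, 2.22, 0.009]
force: [0.0, 0.6, 0.6]
finger_gap: 0.751
[612.29331876 275.59461229 236.67833677]
(array([610.6, 274.5]), (610.7, 274.3, 25.7), array([610.9, 274.3,  83.7]))
[10.01260359 11.04134583 50.88045776 51.9880525  52.89196042]
t: 13.35
position: [459.2, -329.6, 231.4]
ee_rot: [2.22, 2.222, 0.0]
force: [0.3, -0.7, -0.1]
finger_gap: 0.748
[ 459.24052484 -329.55179002  231.36713158]
(array([ 458.9, -328. ]), (458.9, -328.1, 25.8), array([ 458.9, -328.4,   62.8]))
```

View pics/w7.png

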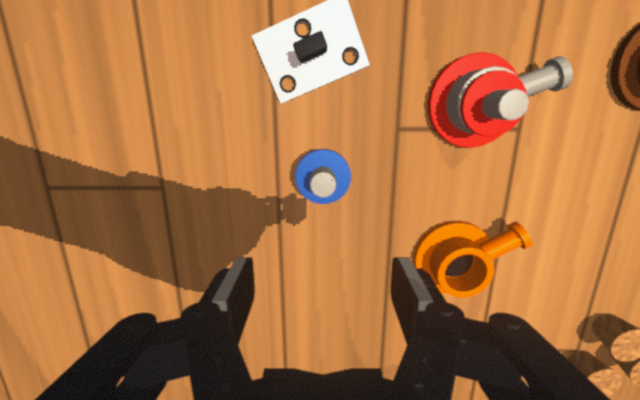

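View pics/w6.png

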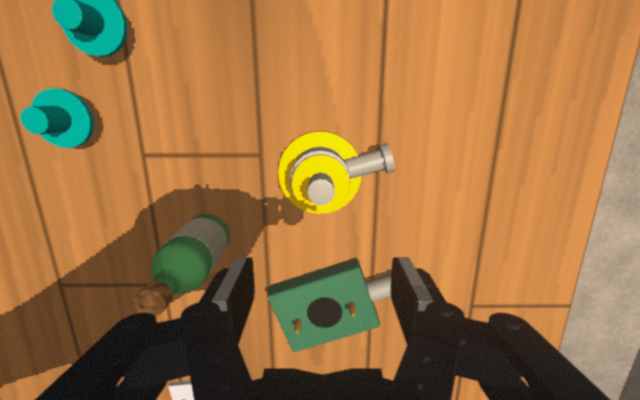

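Yellow is seated: flange at 52–53 mm, knob top at 84 mm. The blue knob at (323,184) is at (458.9, -328).

```bash
python3 -m handwheel '[[[0.0015,0,0.05],0,0.65],[[0.0015,0,0.1],0,0.65],[[0.0015,0,0.15],0,0.65],[[0.0015,0,0.18],0,0.65],[[0.0015,0,0.19],0,0.65],[[0.0015,0,0.19],0,0.65],[[0.0015,0,0.19],0,0],[[0.0015,0,0.19],0,0],[[0.0015,0,0.19],0,0],[[0.0015,0,0.19],0,0],[[0.0015,0,0.19],0,0],[[0.0015,0,0.19],0,0]]' 60
python3 -m handwheel '[[[0,0,-0.05],0,0],[[0,0,-0.1],0,0],[[0.193,0.143,-0.19],0,0],[[0.193,0.143,-0.19],0,0],[[0.193,0.143,-0.19],0,0],[[0.193,0.143,-0.19],0,0],[[0.193,0.143,-0.19],0,0],[[0.193,0.143,-0.19],0,0],[[0.193,0.143,-0.19],0,0],[[0.193,0.143,-0.19],0,0],[[0.193,0.143,-0.19],0,0]]'
python3 - <<'E'
from h import *
p,d,i,s=cap("wrist","w8");np.save("w8.npy",d);print(s["position"],s["force"])
print(rim(p,d,i,(605,-73.5)))
print(held(p,d,i,s,"blue",41))
E
```

```text
t: 14.6
position: [459.9, -329.2, 43.3]
ee_rot: [2.22, 2.219, 0.001]
force: [-1.9, 0.8, 11.5]
finger_gap: 0.282
t: 15.7
position: [601.1, -137.1, 231.3]
ee_rot: [2.224, 2.219, -0.001]
force: [-0.1, 0.8, -1.1]
finger_gap: 0.28
[ 601.09134395 -137.07564647  231.2777705 ] [-0.1129467   0.75717702 -1.13311081]
((605.1, -74.9, 63.0), 'hole', [(array([605.2, -74.4]), 605.7, -74.7, 50.8)], (1446, 2))
('held offset', array([-1.4,  0.1]), 'rms', np.float64(7.67), np.int64(167))
```

View pics/w8.png

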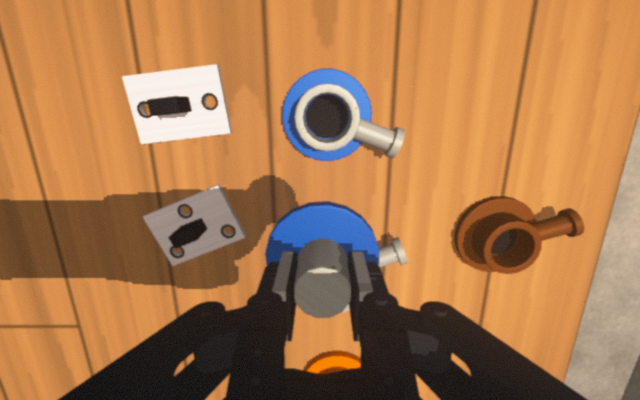

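The blue port rim (327,118) is at (605.2, -74.6), and the plug is held centred.

```bash
python3 -m handwheel '[[[0.0625,0.005,0],0,0],[[0.0625,0.005,0.05],0,0],[[0.0625,0.005,0.1],0,0],[[0.0625,0.005,0.12],0,0],[[0.0625,0.005,0.135],0,0],[[0.0625,0.005,0.145],0,0],[[0.0625,0.005,0.155],0,0],[[0.0625,0.005,0.162],0,0],[[0.0625,0.005,0.166],0,0],[[0.0625,0.005,0.166],0,0]]'
```

```text
t: 16.75
position: [607.0, -73.0, 65.2]
ee_rot: [-2.222, -2.221, 0.0]
force: [-0.4, 0.2, -1.7]
finger_gap: 0.278
```

```bash
python3 -m handwheel '[[[0,0,0.002],0,0],[[0,0,0.002],0,0.75],[[0,0,0.002],0,0.75],[[0,0,0.002],0,0.75],[[0,0,-0.05],0,0.75],[[0,0,-0.1],0,0.75],[[0,0,-0.165],0,0.75],[[0,0,-0.165],0,0.75]]'
python3 - <<'E'
from h import *
p,d,i,s=cap("wrist","w9");np.save("w9.npy",d);print(s["position"],s["force"])
print(knob(p,d,i,(606,-74),ztop=85))
P=dpts(i,d,mask(p,"blue")>0);q=P[(np.hypot(P[:,0]-605,P[:,1]+74)<45)];print(np.percentile(q[:,2],[5,25,50,75,95]))
np.save("w9pose.npy",i["pose"])
E
```

```text
t: 17.55
position: [608.6, -73.2, 235.6]
ee_rot: [2.218, 2.218, 0.007]
force: [0.4, -0.6, 0.1]
finger_gap: 0.748
[608.60348095 -73.20668513 235.63873023] [ 0.36462873 -0.62183236  0.09704932]
(array([606.5, -71.8]), (606.5, -71.9, 25.6), array([606.5, -72.1,  83.8]))
[ 9.92875927 10.91492248 50.50520228 51.90875097 52.8148065 ]
```

View pics/w9.png

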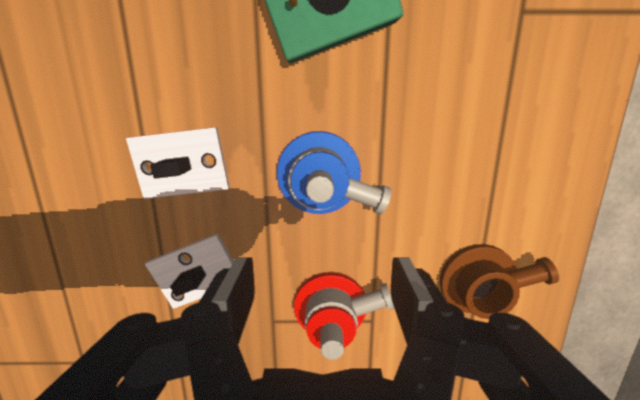

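All three plugs are seated; the blue one at (319,180) has flange 52–53 mm and knob 84 mm. Next I'll go to plate_two with the jaws turned 90°.

```bash
python3 -m handwheel '[[[0.033,-0.146,0],90,0.75],[[0.033,-0.146,0],90,0.75],[[0.033,-0.146,0],90,0.75],[[0.033,-0.146,0],90,0.75],[[0.033,-0.146,0],90,0.75],[[0.033,-0.146,0],90,0.75],[[0.033,-0.146,0],90,0.75],[[0.033,-0.146,0],90,0.75],[[0.033,-0.146,0],90,0.75],[[0.033,-0.146,0],90,0.75],[[0.033,-0.146,0],90,0.75],[[0.033,-0.146,0],90,0.75],[[0.033,-0.146,0],90,0.75]]'
python3 - <<'E'
from h import *
p,d,i,s=cap("wrist","w10");np.save("w10.npy",d);np.save("w10pose.npy",i["pose"]);print(s["position"],s["ee_rot"],s["qpos"])
E
```

```text
t: 18.9
position: [460.9, -39.9, 230.2]
ee_rot: [3.142, 0.004, -0.0]
force: [0.2, -0.3, -0.6]
finger_gap: 0.754
[460.94968857 -39.90092253 230.23648109] [ 3.14154556e+00  4.41971216e-03 -9.78629233e-05] [-0.24578906  0.27110701  0.24780284  2.02198261 -0.08684873  0.85833281
 -1.51781376]
```

View pics/w10.png

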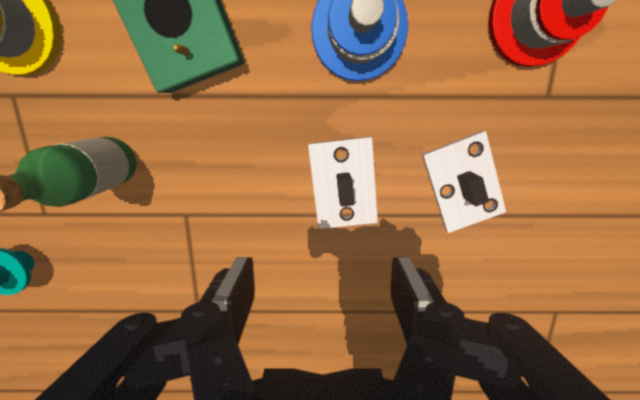

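Plate_two is at (344,182) with its holes at (341,154) and (347,213). The three-hole plate is at (465,182).

```bash
cat >> h.py <<'E'
def platerect(p,d,i,near,z=8,R=75):
    m=d>0;Pm=np.zeros(d.shape+(3,));Pm[m]=dpts(i,d,m)
    k=(m&(Pm[...,2]>z-4)&(Pm[...,2]<z+60)&(np.hypot(Pm[...,0]-near[0],Pm[...,1]-near[1])<R))
    hsv=cv2.cvtColor(p,cv2.COLOR_RGB2HSV);w=((hsv[...,1]<70)&(hsv[...,2]>60)&k&(Pm[...,2]<z+4)).astype(np.uint8)
    w=max(blobs(w,100),key=lambda b:b[2][4])[1].astype(np.uint8)
    q=ray(i,np.argwhere(w)[:,::-1],z).astype(np.float32);r=cv2.minAreaRect(q)
    c,hh=cv2.findContours(w,cv2.RETR_CCOMP,cv2.CHAIN_APPROX_NONE);holes=[]
    for a,b in zip(c,hh[0]):
        if b[3]>=0 and cv2.contourArea(a)>40:
            M=cv2.moments(a);px=(M["m10"]/M["m00"],M["m01"]/M["m00"]);holes.append((np.round(px,1),ray(i,px,z)[0].round(1),round(cv2.contourArea(a))))
    hd=(k&(abs(Pm[...,2]-(z+34))<4));c,_=cv2.findContours(hd.astype(np.uint8),cv2.RETR_EXTERNAL,cv2.CHAIN_APPROX_NONE)
    hr=cv2.minAreaRect(ray(i,max(c,key=cv2.contourArea)[:,0],z+34).astype(np.float32)) if c else None
    return r,holes,"handle",hr
E
python3 - <<'E'
from h import *
p=cv2.imread("pics/w10.png")[:,:,::-1].copy();d=np.load("w10.npy");i=arm.camera_info("wrist");i["pose"]=np.load("w10pose.npy")
for n in [(462,-60),(462,-200)]: print(*platerect(p,d,i,n),sep="\n")
E
```

```text
((446.13861083984375, -63.62199020385742), (100.02088165283203, 69.424072265625), 6.552060604095459)
[(array([346.3, 212.3]), array([412.4, -67.2]), 110), (array([345.4, 189. ]), array([440.5, -65.5]), 556), (array([340.7, 153.7]), array([481. , -59.4]), 146)]
handle
((446.51605224609375, -63.55284881591797), (29.671968460083008, 15.8289794921875), 6.760599613189697)
((447.0546569824219, -201.630859375), (100.6219711303711, 70.05535888671875), 22.169918060302734)
[(array([446.1, 190.2]), array([ 439.4, -180.8]), 118), (array([475.3, 190. ]), array([ 439.7, -214.2]), 884), (array([474.1, 148.4]), array([ 487. , -206.1]), 132)]
handle
((447.51397705078125, -200.8911590576172), (30.284040451049805, 16.768814086914062), 21.554931640625)
```

```bash
python3 -m handwheel '[[[-0.0145,0.0235,0.04],-6.6,0.6],[[-0.0145,0.0235,0.09],-6.6,0.6],[[-0.0145,0.0235,0.14],-6.6,0.6],[[-0.0145,0.0235,0.18],-6.6,0.6],[[-0.0145,0.0235,0.205],-6.6,0.6],[[-0.0145,0.0235,0.213],-6.6,0.6],[[-0.0145,0.0235,0.213],-6.6,0.6]]' 80
```

```text
t: 19.65
position: [446.1, -63.7, 16.9]
ee_rot: [-3.136, -0.182, 0.002]
force: [0.1, -0.8, 0.3]
finger_gap: 0.597
```

```bash
python3 -m handwheel '[[[0,0,0],0,0],[[0,0,0],0,0],[[0,0,0],0,0],[[0,0,0],0,0],[[0,0,0],0,0],[[0,0,0],0,0],[[0,0,0],0,0]]' 80
```

```text
t: 20.35
position: [447.4, -63.5, 18.8]
ee_rot: [3.136, 0.181, 0.004]
force: [-2.7, -0.5, 18.8]
finger_gap: 0.167
```

```bash
cat >> h.py <<'E'
def pump(p,d,i,near=(600,100)):
    m=d>0;Pm=np.zeros(d.shape+(3,));Pm[m]=dpts(i,d,m)
    g=(mask(p,"green",90,40)>0)&m&(abs(Pm[...,2]-30)<3)&(np.hypot(Pm[...,0]-near[0],Pm[...,1]-near[1])<100)
    q=ray(i,np.argwhere(g)[:,::-1],30).astype(np.float32);r=cv2.minAreaRect(q)
    b=m&(Pm[...,2]>47)&(Pm[...,2]<60)&(np.hypot(Pm[...,0]-near[0],Pm[...,1]-near[1])<60)
    pins=[(c.round(1),st[4],ray(i,c,50)[0].round(1)) for k,mm,st,c in blobs(b.astype(np.uint8),2)]
    return np.median(Pm[g],0).round(1),r,pins
E
python3 - <<'E'
from h import *
i=arm.camera_info("wrist")
p=cv2.imread("pics/wrist0.png")[:,:,::-1].copy();d=np.load("wrist0.npy")
i["pose"]=np.array([[ 9.99999119e-01, -7.52242107e-04, -1.09394469e-03,6.23734983e+02],[-1.04885079e-03, -9.52801717e-01, -3.03591483e-01,7.86603957e+01],[-8.13938079e-04,  3.03592363e-01, -9.52801666e-01,3.72308080e+02],[0,0,0,1]])
print(pump(p,d,i))
E
```

```text
(array([627.3, 121.4,  28.9]), ((614.9406127929688, 104.03952026367188), (115.99136352539062, 84.98300170898438), 19.6688289642334), [(array([349.4,  57.1]), np.int32(39), array([648.1, 115.3])), (array([278. ,  84.7]), np.int32(37), array([582.8,  92. ]))])
```

Pump block centre is about (615, 104), yaw 19.6°, pin spacing 69 mm as specified. I'll lift the plate and look from beside the pump.

```bash
python3 -m handwheel '[[[0,0,-0.05],0,0],[[0,0,-0.1],0,0],[[0.113,-0.13,-0.21],-13,0],[[0.113,-0.13,-0.21],-13,0],[[0.113,-0.13,-0.21],-13,0],[[0.113,-0.13,-0.21],-13,0],[[0.113,-0.13,-0.21],-13,0],[[0.113,-0.13,-0.21],-13,0],[[0.113,-0.13,-0.21],-13,0],[[0.113,-0.13,-0.21],-13,0]]'
python3 - <<'E'
from h import *
p,d,i,s=cap("wrist","w11");np.save("w11.npy",d);np.save("w11pose.npy",i["pose"]);print(s["position"],s["ee_rot"],s["force"])
print(pump(p,d,i))
E
```

```text
t: 21.35
position: [543.1, 77.5, 226.9]
ee_rot: [3.096, 0.533, -0.002]
force: [0.3, -0.2, -4.5]
finger_gap: 0.17
[543.05048708  77.4714733  226.94373581] [ 3.09578879e+00  5.32618335e-01 -1.71832276e-03] [ 0.34562831 -0.17668274 -4.50229812]
(array([645. , 112.6,  28.9]), ((615.7254638671875, 104.11985778808594), (113.49275970458984, 85.33088684082031), 19.470523834228516), [(array([323.1,  59.1]), np.int32(39), array([647.9, 115.1])), (array([323.1, 138.6]), np.int32(30), array([582.2,  91.8]))])
```

View pics/w11.png

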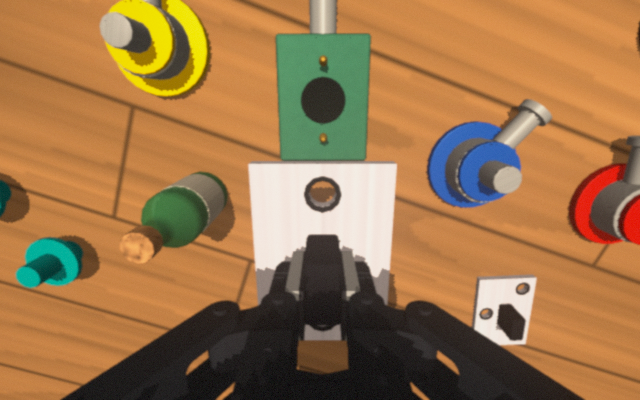

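The plate is held level and square, and its front hole is at (322,193). The pins are at (323,59) and (323,139). Next I'll measure the plate's offset in the grip.

```bash
cat >> h.py <<'E'
def heldplate(p,d,i,s,off=18.8):
    t=s["position"];zt=t[2]-off+8
    R=cv2.Rodrigues(s["ee_rot"])[0];m=d>0;Pm=np.zeros(d.shape+(3,));Pm[m]=dpts(i,d,m)
    hsv=cv2.cvtColor(p,cv2.COLOR_RGB2HSV);w=(m&(abs(Pm[...,2]-zt)<8)&(hsv[...,1]<70)&(hsv[...,2]>90)).astype(np.uint8)
    w=max(blobs(w,200),key=lambda b:b[2][4])[1].astype(np.uint8)
    zm=Pm[w>0][:,2]
    c,hh=cv2.findContours(w,cv2.RETR_CCOMP,cv2.CHAIN_APPROX_NONE);out=[]
    tl=lambda q:(np.c_[q-t[:2],np.zeros(len(q))]@R)[:,:2].round(1)
    for a,b in zip(c,hh[0]):
        if b[3]>=0 and cv2.contourArea(a)>200:
            M=cv2.moments(a);px=np.array([M["m10"],M["m01"]])/M["m00"];out.append((px.round(1),"tool xy",tl(ray(i,px,zt)),ray(i,px,zt).round(1)))
    o=ray(i,max(c,key=cv2.contourArea)[:,0],zt);L=tl(o)
    fr=L[L[:,0]>L[:,0].max()-4];
    return out,"z",np.median(zm),"front",np.median(fr[:,0]),"sides",np.percentile(L[L[:,0]>25][:,1],[2,98]),"yaw",np.degrees(np.arctan(np.polyfit(fr[:,1],fr[:,0],1)[0]))
E
python3 - <<'E'
from h import *
p=cv2.imread("pics/w11.png")[:,:,::-1].copy();d=np.load("w11.npy");i=arm.camera_info("wrist");i["pose"]=np.load("w11pose.npy");s=arm.sense()
print(*heldplate(p,d,i,s),sep="\n"); print(2*np.degrees(np.arctan2(s["ee_rot"][1],s["ee_rot"][0])))
E
```

```text
[(array([322.1, 194. ]), 'tool xy', array([[33.7, -1.4]]), array([[574.5,  90.1]]))]
z
214.88051033654023
front
49.2
sides
[-35.8  33.3]
yaw
-0.002409428230671117
19.525520929929236
```

```bash
python3 -m handwheel '[[[0.04,0.001,0],0,0],[[0.0775,0.001,0.02],0,0],[[0.0775,0.001,0.06],0,0],[[0.0775,0.001,0.1],0,0],[[0.0775,0.001,0.13],0,0],[[0.0775,0.001,0.145],0,0],[[0.0775,0.001,0.145],0,0],[[0.0775,0.001,0.145],0,0]]'
python3 - <<'E'
from h import *
p,d,i,s=cap("wrist","w12");np.save("w12.npy",d);np.save("w12pose.npy",i["pose"]);print(s["position"],s["ee_rot"],s["force"])
print(*heldplate(p,d,i,s,20),sep="\n")
a=p[100:300,220:420,::-1];cv2.imwrite("pics/w12z.png",cv2.resize(a,(600,600),interpolation=cv2.INTER_CUBIC))
E
```

```text
t: 22.2
position: [617.7, 103.4, 83.4]
ee_rot: [3.096, 0.534, 0.002]
force: [0.9, 0.6, -3.0]
finger_gap: 0.169
[617.74643689 103.3899279   83.43353701] [3.09583975e+00 5.33843524e-01 1.66586362e-03] [ 0.86800288  0.64879955 -2.97168458]
[(array([322.1, 194. ]), 'tool xy', array([[33.5, -1.4]]), array([[648.9, 116. ]]))]
z
71.3825622003931
front
49.6
sides
[-36.2  33.5]
yaw
-0.08383521816924308
```

View pics/w12z.png

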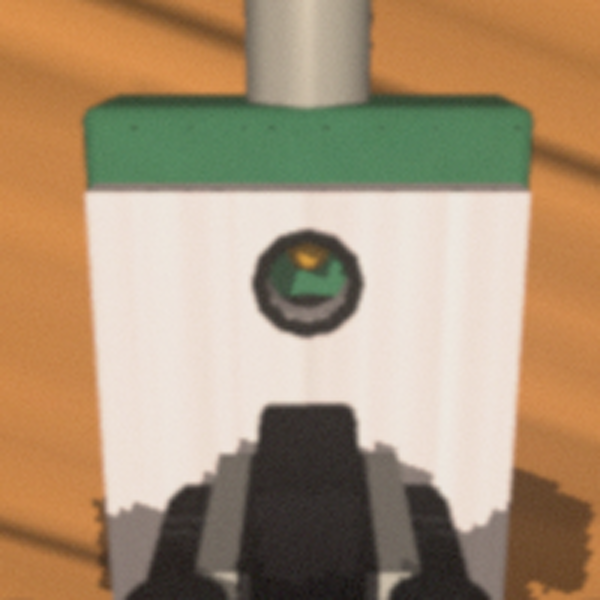

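The pin tip shows through the front hole at zoom (308,257), which is full-picture (322.7,185.7). I'll compare the rays.

```bash
python3 - <<'E'
from h import *
i=arm.camera_info("wrist");i["pose"]=np.load("w12pose.npy");s=arm.sense();R=cv2.Rodrigues(s["ee_rot"])[0]
p=cv2.imread("pics/w12.png")[:,:,::-1].copy();h=cv2.cvtColor(p,cv2.COLOR_RGB2HSV)
m=cv2.inRange(h,(8,110,60),(28,255,255));m[:177]=0;m[212:]=0;m[:,:300]=0;m[:,345:]=0
for k,mm,st,c in blobs(m,3): print(c,st)
for uv in [(322.7,185.7),(322.7,184.5)]:
    for z in (50,52):
        q=ray(i,uv,z)[0];print(uv,z,q.round(1),(R.T@np.r_[q-s["position"][:2],0]).round(1)[:2])
E
```

```text
[322.16883117 184.98701299] [316 181  13   9  77]
(322.7, 185.7) 50 [647.7 115.2] [31.9 -1. ]
(322.7, 185.7) 52 [648.2 115.4] [32.4 -1. ]
(322.7, 184.5) 50 [648.4 115.4] [32.5 -1. ]
(322.7, 184.5) 52 [648.8 115.6] [33. -1.]
```

The pin is within about 1 mm of the hole centre, against 2.5 mm of play. I'll nudge back 1 mm and lower slowly.

```bash
python3 -m handwheel '[[[-0.001,0,0.005],0,0],[[-0.001,0,0.01],0,0],[[-0.001,0,0.014],0,0],[[-0.001,0,0.018],0,0],[[-0.001,0,0.021],0,0],[[-0.001,0,0.024],0,0],[[-0.001,0,0.027],0,0],[[-0.001,0,0.029],0,0],[[-0.001,0,0.029],0,0]]'
```

```text
t: 23.15
position: [616.0, 103.3, 53.0]
ee_rot: [3.096, 0.535, -0.001]
force: [0.1, -0.2, -3.4]
finger_gap: 0.166
```

```bash
python3 -m handwheel '[[[0,0,0.0015],0,0],[[0,0,0.003],0,0],[[0,0,0.003],0,0]]'
```

```text
t: 23.45
position: [616.2, 103.3, 50.2]
ee_rot: [-3.096, -0.535, 0.0]
force: [-0.5, 0.2, -3.7]
finger_gap: 0.171
```

```bash
python3 -m handwheel '[[[0,0,0.001],0,0],[[0,0,0.002],0,0],[[0,0,0.002],0,0]]'
```

```text
t: 23.75
position: [616.3, 103.3, 48.9]
ee_rot: [-3.096, -0.535, -0.0]
force: [-3.3, -0.1, 7.2]
finger_gap: 0.171
```

Contact with the block is felt at plate height about 30 mm. I'll release, rise and check.

```bash
python3 -m handwheel '[[[0,0,0],0,0.5],[[0,0,0],0,0.5],[[0,0,0],0,0.5],[[0,0,-0.05],0,0.5],[[0,0,-0.1],0,0.5],[[-0.04,0,-0.18],0,0.6],[[-0.04,0,-0.18],0,0.6],[[-0.04,0,-0.18],0,0.6]]'
python3 - <<'E'
from h import *
p,d,i,s=cap("wrist","w13");print(s["position"],s["force"])
print(*platerect(p,d,i,(615,104),z=38),sep="\n")
m=d>0;P=dpts(i,d,m&(cv2.cvtColor(p,cv2.COLOR_RGB2HSV)[...,1]<60));q=P[(abs(P[:,2]-38)<8)&(np.hypot(P[:,0]-615,P[:,1]-104)<50)]
A=np.c_[q[:,:2]-[615,104],np.ones(len(q))];print("plane",np.linalg.lstsq(A,q[:,2],rcond=None)[0])
for n in ["scene","side"]: cap(n,n+"9")
E
```

```text
t: 24.55
position: [579.1, 89.3, 233.3]
ee_rot: [-3.095, -0.533, -0.01]
force: [1.5, -0.8, -0.6]
finger_gap: 0.599
[579.07432964  89.27543264 233.32159172] [ 1.51947749 -0.80850669 -0.62774246]
((614.778076171875, 103.8264389038086), (97.97627258300781, 69.75218200683594), 19.540884017944336)
[(array([321.6, 174.6]), array([582.3,  92.3]), 130), (array([321.5, 144. ]), array([612. , 102.9]), 664), (array([321.6, 105.1]), array([647.7, 115.5]), 156)]
handle
((614.8345336914062, 103.91771697998047), (29.004858016967773, 15.737634658813477), 19.47553825378418)
plane [ 5.20188093e-05 -1.20762826e-03  3.68667785e+01]
```

View pics/w13.png

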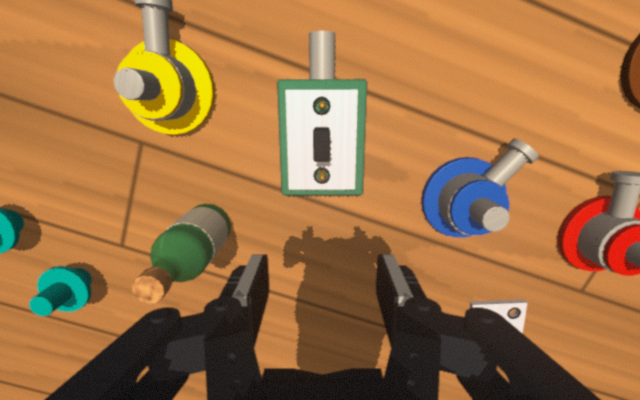

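View pics/scene9.png

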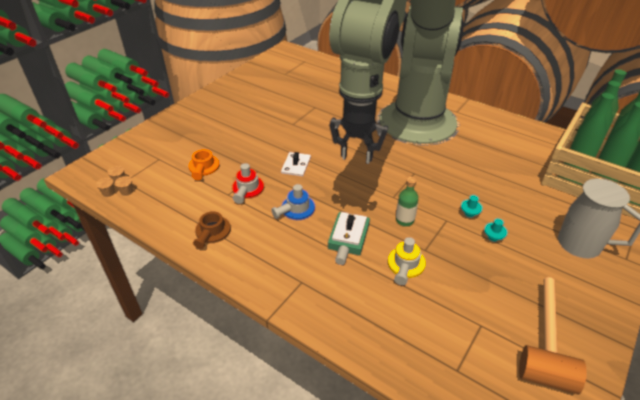

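View pics/side9.png

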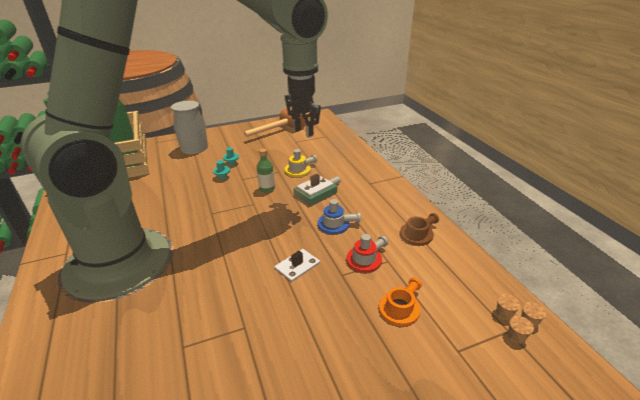

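The plate's top plane is level (slope under 0.002) and reads 36.9 mm. The depth camera reads about 1.1 mm low everywhere, so that is 38 mm true. Both pins show in their holes at (322,105) and (322,175). The scene and side views show all three plugs seated, the white plate flat, and the bottle unmoved and standing.

```bash
python3 -c "
from bench import arm
print(arm.finish_job())"
```

```text
the job is handed in; nothing more can be done
None
```

The job is done and handed in at about 25 s on the robot's clock. I put the red, yellow and blue plugs into their own ports in that order. Then I lowered plate_two, the two-hole plate, over the pump port's pins.

- **Plugs:** after each release the flange tops read 52–53 mm and the knob tops about 84 mm. That matches fully home (53 and 85 mm), given a depth reading about 1 mm low throughout.
- **Cover plate:** plate_two lies level on the block with its top at 36.9 mm as read (38 mm expected, same depth bias). Its centre is within about 1 mm of the midpoint between the pins, and both pins show in their holes.
- **Left alone:** plate_three was not touched and lies flat on the bench. The bottle stands where it was, and the look-alikes were not touched.
- **Forces:** the highest wrist force I saw between moves was about 19 N, while gripping the plate.

No check failed. The only disagreement was in the first position estimates from the scene and side cameras, which differed by 5–9 mm, so I relied on close wrist-camera views instead.

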